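# Roll the tally wheel to the full-rack mark

## Task

The rack of good boards is full, so roll the green tally wheel on, ridge by ridge and away from you, until its yellow ridge stands straight up in line with the white marks on its housing. Leave the red reject tally wheel as it is.

Things in the scene. Friction and masses are not known exactly. Their poses are not given: they have to be found in the camera images.
- good_counter: Good-boards counter, fixed: light grey housing 144 (x) x 62 (y) x 72 mm high, a green thumbwheel standing out of the slot in its top, centred on y = 0. Origin: centre of the underside, on the bench; z up, x along the slot, away from the robot (yaw within 35 degrees). Wheel axis: along y, 64 mm above the origin. White marks 6 mm wide on the top edges at either side of the wheel show x = 0.
- good_wheel (a joint): Green wheel's angle (rad), -1.9 to 0.6, starting in -1.3 to -0.7: 0 = yellow ridge upright; grows as the wheel's top moves to +x, away from the robot. Wheel 34 mm wide, dark core of radius 42 mm; 8 ridges (one yellow) 45 degrees apart, 7 mm thick, out to radius 60 mm: an upright ridge ends 124 mm above the bench, the core 106. Stays where left; light friction (2 N at a ridge), no clicks.
- reject_counter: The reject counter, whose wheel is not to be turned: same housing and wheel, but the wheel is red (seven red ridges, one yellow). Origin and axes as for the good counter. Either counter may be the left or the right one.
- reject_mark (a point): Middle of the outer end of the red wheel's yellow ridge, 60 mm from that wheel's axis; it must stay where it is.

How it is judged:
By the outcome, as a careful person would: the job done as asked, in the order asked, and still so for the second after the job is handed in, with the robot touching nothing.
It also fails if it takes over 32 s, if anything falls off the work surface, if the arm or the gripper's body presses on something with over 40 N, if the wrist force passes 120 N, or if a joint passes its speed limit or range.

## Robot

A 6-joint arm with a two-finger parallel gripper is mounted at the origin on the work surface. World frame = base frame: x ahead of the robot, y to its left, z up, the work surface at z = 0. Lengths are in mm, angles in rad, forces in N, time in s.
With the tool pointing down it reaches from about 350 to 775 mm from the base axis. Payload 5.5 kg.
Tool frame: the origin (TCP) lies at the very end of the fingers, on their centre line; the grasp point (between the pads) lies 19 mm behind it; z points along the fingers, y is the line along which they close (so a half turn about z gives the same grasp; the last joint's range is limited). The gripper opens to 85 mm and grips with 20 to 120 N. Pads are 22 mm wide; open, the fingers measure 114 mm over their backs; the gripper's body (76 mm by 85 mm) begins 54 mm behind the grasp point. The pads swing forward as they close: fully open they stand 13 mm farther back than shut.
Start: joints at [1.158, 0.313, 0.046, 1.304, 0, 1.431], TCP at [154.945, 553.772, 231.323] pointing down, gripper open.
Joint ranges: [-2.76, 2.76], [-0.86, 1.69], [-1.03, 1.26], [-2.2, 2.34], [-1.47, 1.5], [-3.14, 3.14]. Speed limits (rad/s): [2.57, 2.57, 3.14, 3.14, 3.14, 3.14].

## Interface

Orientations are given as a rotation vector (axis times angle).
In Python, from bench import manip gives the robot as it stands. The module is installed in compiled form; this text tells all that it offers.
- The arm moves only by the tool jog_arm, never from a script. Its argument "plan" is a list of rows, each a list of 7 numbers: the turn, a rotation vector about the tool's x, y, z in rad, then the shift along the tool's x, y, z in mm, then the finger opening in mm, from 0 to 85.4. A call has 1 to 12 rows; each row is the pose to reach, as a shift and turn from the pose commanded when the call began, along the tool's axes at that moment; what a row does not reach only later rows make up. A row lasts 1/12 s, in which the tool goes at most 41.7 mm and 7.16 degrees, less where a joint would pass 70% of its speed; a pose out of reach is approached as far as the arm can. A call with a gripper value outside its range is refused whole. The fingers move at their own pace and stop on an object; the grip force is fixed at half the most. Time passes only in rows, so rows that repeat a pose let the fingers close. It gives the time, the measured TCP pose, the force, the opening and the grip force at its end, in the units of the state.
- manip.observe(): the state, without advancing time (a new reading comes with each control period).
- manip.get_image(name): name is "scene" or "top" or "wrist"; returns a dict with "image" (480x640x3 uint8, red, green, blue), "vertical_fov" (degrees; the focal length in pixels is half the picture's height over the tangent of half this angle, whatever the lens; pixels are square), "cx", "cy" (the principal point, pixels), "position" and "orientation" of the camera in the world. Camera axes: x right, y down, z forward; pixel columns grow to the right and rows downward; lengths in mm; the calibration is good to about 2 mm. A picture is of the moment at which its call begins. There is no depth.
- manip.job_done(): hands the job in; it is judged then, once.
Trained networks look in a picture, given as the dict that the camera call returned (one of the last four; its "shot" number tells which), for a name from the list of things; names that differ only in an ending like _2 or _b are one class to them, and where a whole thing is asked for, a point or a joint stands for the part that bears it (a point fixed in the world has none). Each returns a list of dicts, best first, with "confidence" (0 to 1); they miss things now and then, are a little off and sometimes report something else, mostly with a low value. They report only what shows in the picture. A call takes as long as a camera call.
- manip.silhouettes(thing, picture): "mask" (480x640 bool, what is visible of it) and "box" ([left, top, right, bottom] in pixels, round what is visible of it).
- manip.place_of(thing, picture): "position" ([column, row] in pixels: a listed point, or the origin of a listed thing).
The state is a dict: "time_s": time; "q": joint angles; "qvel": joint speeds; "joint_efforts": joint torques, N m; "tool_pos": TCP position; "orientation": TCP orientation; "ft_force": force on the tool from outside, world axes, zero at the start; "wrist_torque": the same for the moment, N m; "opening": finger opening in mm; "grasp_force": force on a finger pad.
Only numpy, scipy, OpenCV 4.12 (cv2) and the standard library are available. Lean on these libraries where they do the work, as an engineer would, in place of code of your own. Each camera call takes 0.05 s, during which the arm holds its last target. There are 200 camera calls.

## Working session

There is one attempt and no reset: what is moved stays moved. The work goes in short steps, Python scripts to look and compute and a tool call to move; the robot and the scene stay as the last step left them, time stands still between calls to the robot, and variables do not carry over. Pictures are saved under pics/ and viewed, at most 10 in all, crops included, and the job is handed in when it is done.

Besides the shell and the picture viewer there is one more tool, called by a JSON object that holds its "name" and its "arguments". jog_arm: Moves the arm, as the interface text tells. Its arguments: {"type":"object","properties":{"plan":{"type":"array"}},"required":["plan"]}

```bash
mkdir -p pics; cat > h.py <<'E'
import numpy as np, cv2
from scipy.spatial.transform import Rotation as R
from bench import manip
def rot(o):
    o=np.array(o,float)
    return R.from_rotvec(o).as_matrix() if o.shape==(3,) else (o if o.shape==(3,3) else R.from_quat(o).as_matrix())
def f(p): return 240/np.tan(np.radians(p["vertical_fov"])/2)
def ray(p,uv):
    d=np.array([(uv[0]-p["cx"])/f(p),(uv[1]-p["cy"])/f(p),1]); return np.array(p["position"]),rot(p["orientation"])@d
def at_z(p,uv,z):
    c,d=ray(p,uv); return c+d*(z-c[2])/d[2]
def proj(p,X):
    q=rot(p["orientation"]).T@(np.array(X,float)-p["position"]); return np.array([p["cx"],p["cy"]])+f(p)*q[:2]/q[2]
def save(p,n,box=None,s=1):
    im=p["image"][:,:,::-1]
    if box: im=im[box[1]:box[3],box[0]:box[2]]
    cv2.imwrite("pics/"+n,cv2.resize(im,None,fx=s,fy=s,interpolation=cv2.INTER_CUBIC))
E
python3 - <<'E'
from h import *
s=manip.observe(); print(s["tool_pos"],s["orientation"],s["time_s"])
for n in("top","scene"):
    p=manip.get_image(n); save(p,n+"1.png"); print(n,p["position"],p["orientation"],p["vertical_fov"])
    for t in("good_counter","reject_counter","reject_mark"):
        for r in manip.place_of(t,p)[:2]: print(t,r["confidence"],r["position"],at_z(p,r["position"],0).round(1))
    for r in manip.silhouettes("good_wheel",p)[:2]: print("wheel",r["confidence"],r["box"])
E
```

```text
[154.70316822 553.25579817 230.40630946] [-4.27077506e-01 -3.11190204e+00  2.76407507e-03] 0.0
top [ 441.8433066    10.5970858  1029.82604596] [-2.13651128  2.19064613 -0.16642889] 48.528168765287
good_counter 0.97 [416.9, 247.2] [ 569.5 -201.1    0. ]
reject_counter 0.94 [197.6, 268.5] [538.1 226.    0. ]
reject_mark 0.83 [169.6, 290.8] [496.5 279.3   0. ]
wheel 0.63 [404.1, 213.3, 443.4, 277.0]
scene [1035.31721567  290.45337956  630.31647051] [-1.23304662 -2.25588571  0.9754224 ] 56.28466572505498
good_counter 0.76 [243.0, 251.5] [ 576.3 -191.6    0. ]
reject_counter 0.7 [441.6, 328.5] [537.5 215.5   0. ]
wheel 0.95 [218.6, 190.6, 256.3, 245.4]
```

View pics/top1.png

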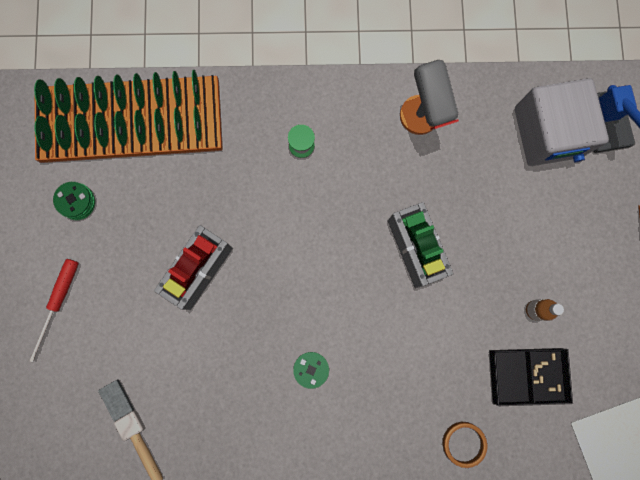

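View pics/scene1.png

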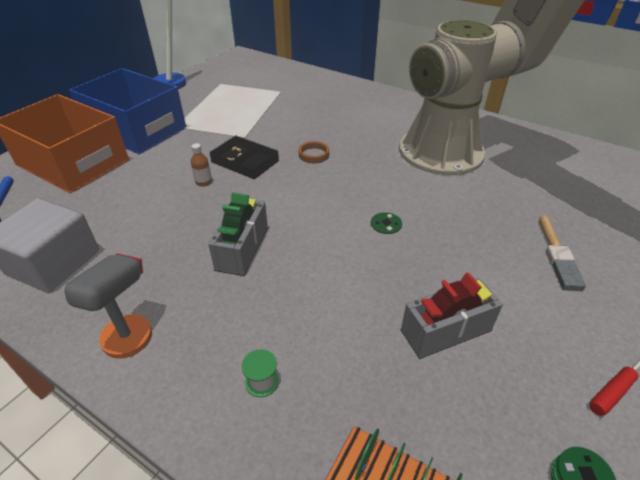

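The green wheel is on the right: its housing is at about (420,245) in top, with the yellow ridge at the robot-side end (435,268). The red wheel is on the left at (195,268), well clear. Next I'll fit pose and angle.

```bash
cat > fit.py <<'E'
from h import *
from scipy.optimize import minimize
def world(P,x):
    c,s=np.cos(x[2]),np.sin(x[2]); P=np.atleast_2d(P)
    return np.c_[x[0]+c*P[:,0]-s*P[:,1],x[1]+s*P[:,0]+c*P[:,1],P[:,2]]
def hull(p,P,x):
    m=np.zeros((480*4,640*4),np.uint8); uv=np.array([proj(p,X) for X in world(P,x)])
    cv2.fillConvexPoly(m,cv2.convexHull((uv*4+2).round().astype(np.int32)),1); return cv2.resize(m.astype(np.float32),(640,480),interpolation=cv2.INTER_AREA)
BOX=np.array([[a*72,b*31,z] for a in(-1,1) for b in(-1,1) for z in(0,72)])
def ridge(th,r0=42): # +th: top toward +x
    return np.array([[r*np.sin(th)+t*np.cos(th),b,64+r*np.cos(th)-t*np.sin(th)] for r in(r0,60) for t in(-3.5,3.5) for b in(-17,17)])
def yellow(p,c,rad=45):
    h=cv2.cvtColor(p["image"],cv2.COLOR_RGB2HSV); m=cv2.inRange(h,(22,120,80),(36,255,255))
    k=np.zeros_like(m); cv2.circle(k,tuple(int(v) for v in c),rad,255,-1); m&=k
    n,l,s,ce=cv2.connectedComponentsWithStats(m); i=1+np.argmax(s[1:,4]); return l==i
E
python3 - <<'E'
from fit import *
P=[manip.get_image(n) for n in("top","scene")]
M=[]
for p in P:
    r=manip.silhouettes("good_counter",p)[0]; w=manip.silhouettes("good_wheel",p)
    m=r["mask"].copy(); print(r["confidence"],r["box"],m.sum())
    M.append(m)
def cost(x):
    # compare with mask; wheel region above housing ignored by unioning model wheel disc
    D=[[60*np.sin(a),b,64+60*np.cos(a)] for a in np.linspace(-1.4,1.4,15) for b in(-17,17)]
    t=0
    for p,m in zip(P,M):
        h=hull(p,BOX,x); d=hull(p,np.array(D),x)>0
        t+=(np.abs(h-m)*~(d&(h<.5))).sum()
    return t
best=min((minimize(cost,[571,-197,y],method="Nelder-Mead",options=dict(initial_simplex=[[571,-197,y],[579,-197,y],[571,-189,y],[571,-197,y+.1]])) for y in(.2,.4)),key=lambda r:r.fun)
x=best.x; print(x,best.fun); np.save("x.npy",x)
for p,n in zip(P,("top","scene")):
    c=proj(p,world([-30,0,100],x)[0]); y=yellow(p,c,35)
    v,u=np.nonzero(y); cy=np.array([u.mean(),v.mean()]); print(n,y.sum(),cy,u.min(),u.max(),v.min(),v.max())
    for th in np.arange(-1.5,-.5,.1):
        h=hull(p,ridge(th),x); print(round(th,1),(h*y).sum()/(np.maximum(h,y)).sum())
    im=p["image"].copy()
    for X in world(BOX,x): cv2.circle(im,tuple(int(v) for v in proj(p,X).round()),1,(255,0,255),-1)
    q=dict(p,image=im); c=c.astype(int); save(q,n+"2.png",(c[0]-60,c[1]-60,c[0]+60,c[1]+60),4)
a,b=cv2.imread("pics/top2.png"),cv2.imread("pics/scene2.png"); cv2.imwrite("pics/both2.png",cv2.resize(np.hstack([a,b]),(800,400)))
s=manip.observe(); print(s["tool_pos"],rot(s["orientation"]).round(3))
E
```

```text
0.7 [388.3, 201.9, 450.2, 287.1] 3179
0.9 [207.8, 192.8, 267.2, 275.3] 3445
[ 5.68910268e+02 -1.98593206e+02  3.26621133e-01] 297.375
top 217 [433.65898618 266.9078341 ] 423 444 259 275
-1.5 0.6472168
-1.4 0.7372281
-1.3 0.81408745
-1.2 0.862361
-1.1 0.684375
-1.0 0.4977588
-0.9 0.33749026
-0.8 0.19893993
-0.7 0.0818049
-0.6 0.0
scene 38 [251.31578947 202.15789474] 248 254 199 206
-1.5 0.07997242
-1.4 0.15095003
-1.3 0.21139376
-1.2 0.21281064
-1.1 0.21243885
-1.0 0.19380109
-0.9 0.15093718
-0.8 0.11672026
-0.7 0.09047619
-0.6 0.066827215
[154.94425704 553.75406297 231.34762735] [[-0.963  0.269  0.   ]
 [ 0.269  0.963  0.   ]
 [-0.     0.    -1.   ]]
```

View pics/both2.png

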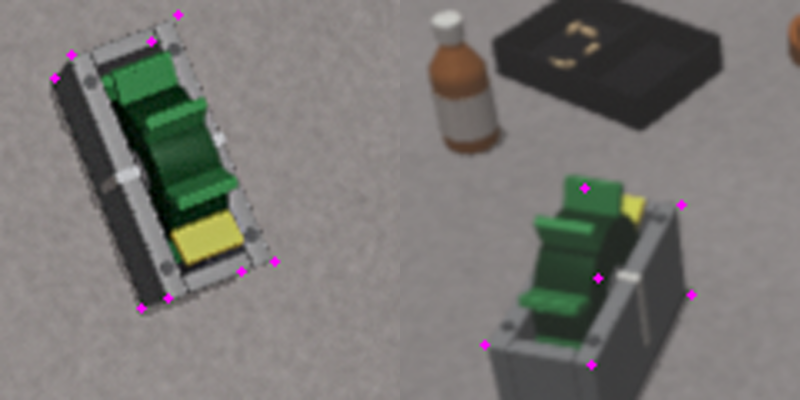

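{"name": "jog_arm", "arguments": {"plan": [[0,0,-0.6,-549,-645,-100,0],[0,0,-0.6,-549,-645,-100,0],[0,0,-0.6,-549,-645,-100,0],[0,0,-0.6,-549,-645,-100,0],[0,0,-0.6,-549,-645,-100,0],[0,0,-0.6,-549,-645,-100,0],[0,0,-0.6,-549,-645,-100,0],[0,0,-0.6,-549,-645,-100,0],[0,0,-0.6,-549,-645,-100,0],[0,0,-0.6,-549,-645,-100,0],[0,0,-0.6,-549,-645,-100,0],[0,0,-0.6,-549,-645,-100,0]]}}

```text
time_s: 1.8
tool_pos: [358.5, 112.1, 289.3]
orientation: [-0.512, 3.098, 0.0]
ft_force: [1.1, 0.7, -0.3]
opening: -0.4
grasp_force: 0.0
```

```bash
cat > to.py <<'E'
import sys
from h import *
# usage: to.py x y z yaw  -> jog turn/shift
x,y,z,w=map(float,sys.argv[1:]); s=manip.observe(); Q=rot(s["orientation"])
T=R.from_euler("z",w).as_matrix()@np.diag([-1,1,-1])
print(s["time_s"],s["tool_pos"].round(1) if hasattr(s["tool_pos"],"round") else s["tool_pos"],s["q"])
print("turn",R.from_matrix(Q.T@T).as_rotvec().round(4),"shift",(Q.T@(np.array([x,y,z])-s["tool_pos"])).round(1))
E
python3 to.py 510 -215 330 0.327
```

```text
1.8 [358.5 112.1 289.3] [ 8.83106367e-02 -8.96867282e-02 -2.72231537e-01  1.38675441e+00
  1.97058626e-04 -2.39093881e-01]
turn [-0.0002  0.0015  0.0004] shift [ -38.3 -358.5  -40.6]
```

{"name": "jog_arm", "arguments": {"plan": [[0,0,0,-38,-358,-41,0],[0,0,0,-38,-358,-41,0],[0,0,0,-38,-358,-41,0],[0,0,0,-38,-358,-41,0],[0,0,0,-38,-358,-41,0],[0,0,0,-38,-358,-41,0],[0,0,0,-38,-358,-41,0],[0,0,0,-38,-358,-41,0],[0,0,0,-38,-358,-41,0],[0,0,0,-38,-358,-41,0],[0,0,0,-38,-358,-41,0],[0,0,0,-38,-358,-41,0]]}}

```text
time_s: 2.8
tool_pos: [508.8, -212.3, 329.2]
orientation: [0.511, -3.099, -0.002]
ft_force: [0.7, -0.6, 0.2]
opening: -0.1
grasp_force: 0.0
```

```bash
python3 - <<'E'
from fit import *
p=manip.get_image("wrist"); save(p,"wrist3.png"); import pickle; pickle.dump(p,open("w3.pkl","wb"))
print(p["position"],rot(p["orientation"]).round(3)); x=np.load("x.npy")
for Y in(-28,28): print(proj(p,world([0,Y,72],x)[0]))
print(yellow(p,proj(p,world([-50,0,90],x)[0]),150).sum())
E
python3 to.py 510 -215 330 0.327
```

```text
[ 439.77253277 -238.40157096  472.48522329] [[-0.322  0.908  0.267]
 [ 0.947  0.309  0.091]
 [ 0.     0.282 -0.959]]
[290.27049444 261.61813356]
[340.5708955  261.68388132]
628
2.85 [ 508.7 -211.8  329.6] [-5.40339048e-01  2.61155482e-01  2.13801317e-01  1.52420651e+00
  3.23575254e-04 -8.68220511e-01]
turn [ 0.0008 -0.0002  0.0009] shift [-0.2 -3.4 -0.4]
```

View pics/wrist3.png

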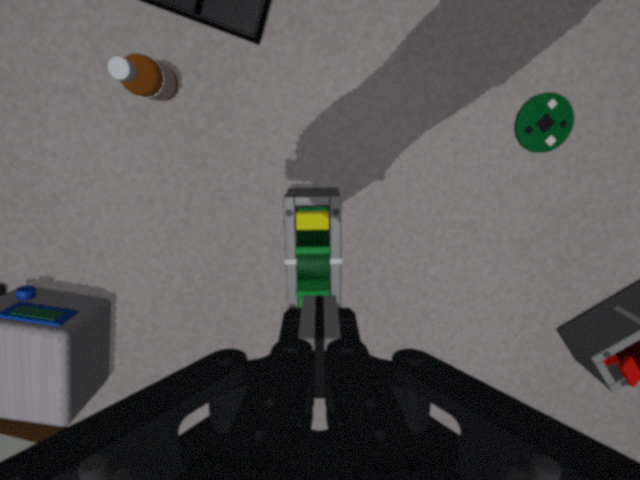

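The wrist view shows the counter straight in line, with white marks at (290,261) and (336,261). The fit is about 2.5 mm off laterally. The yellow ridge is at (312,220), near end. I'll refine this.

```bash
python3 - <<'E'
from fit import *
import pickle; p=pickle.load(open("w3.pkl","rb")); x=np.array([569.8,-201.1,.325])
im=p["image"].astype(int)
w=(im.min(2)>150); w[:250]=0; w[275:]=0; w[:,:280]=0; w[:,345:]=0
n,l,s,c=cv2.connectedComponentsWithStats(w.astype(np.uint8))
for i in range(1,n):
    if s[i,4]>8: q=at_z(p,c[i],72); print("mark",c[i],s[i,4],q)
y=yellow(p,(312,220),30); v,u=np.nonzero(y); print(u.min(),u.max(),v.min(),v.max(),v.mean())
for th in np.arange(-1.4,-.6,.1):
    h=hull(p,ridge(th),x); a,b=np.nonzero(h>.5); print(round(th,1),(h*y).sum()/np.maximum(h,y).sum(),a.min(),a.max(),a.mean())
c,s_=np.cos(x[2]),np.sin(x[2])
for X in(-95,-80,-14.5): print(X,x[0]+c*X,x[1]+s_*X)
E
```

```text
mark [335.75555556 260.75555556] 45 [ 560.62705081 -177.51274988   72.        ]
mark [289.61538462 261.46153846] 39 [ 577.95355858 -225.85874026   72.        ]
295 328 211 230 220.39808917197453
-1.4 0.69548905 209 226 217.39547038327527
-1.3 0.86621404 211 228 219.3955479452055
-1.2 0.79393715 214 231 222.26470588235293
-1.1 0.5830498 217 233 225.0
-1.0 0.37847495 220 236 227.96296296296296
-0.9 0.20150013 224 240 232.17594254937163
-0.8 0.03808931 229 243 235.96449704142012
-0.7 0.0 234 247 240.48631578947368
-95 479.77318099059244 -231.43433465641507
-80 493.9879418868147 -226.64470286856007
-14.5 556.0590644669851 -205.72997739492652
```

{"name": "jog_arm", "arguments": {"plan": [[0,0,0,-6,-4,40,0],[0,0,0,-12,-7,80,0],[0,0,0,-12,-7,120,0],[0,0,0,-12,-7,160,0],[0,0,0,-12,-7,185,0],[0,0,0,-12,-7,185,0],[0,0,0,-12,-7,185,0],[0,0,0,-12,-7,185,0]]}}

```text
time_s: 3.52
tool_pos: [523.9, -215.3, 147.0]
orientation: [-0.513, 3.097, -0.003]
ft_force: [-0.2, -1.1, -0.1]
opening: 0.3
grasp_force: 0.0
```

```bash
cat > cf.py <<'E'
from h import *
def cf(C=(569.3,-201.7),w=.33):
    s=manip.observe(); d=np.array(s["tool_pos"])[:2]-C; Q=rot(s["orientation"])
    print("t",s["time_s"],"X %.1f Y %.1f z %.1f"%(np.cos(w)*d[0]+np.sin(w)*d[1],-np.sin(w)*d[0]+np.cos(w)*d[1],s["tool_pos"][2]),"yaw",np.arctan2(-Q[1,0],-Q[0,0]),s["ft_force"])
cf()
E
python3 cf.py
```

```text
t 3.5167 X -47.4 Y 1.9 z 147.0 yaw 0.3284237123134092 [-0.17877713 -1.0555612  -0.11409491]
```

{"name": "jog_arm", "arguments": {"plan": [[0,0,0,1,-2,20,0],[0,0,0,1,-2,41,0],[0,0,0,1,-2,41,0],[0,0,0,-8,-2,40,0],[0,0,0,-16,-2,38,0],[0,0,0,-24,-2,36,0],[0,0,0,-31,-2,36,0],[0,0,0,-38,-2,36,0],[0,0,0,-44,-2,36,0],[0,0,0,-49,-2,36,0],[0,0,0,-49,-2,36,0],[0,0,0,-49,-2,36,0]]}}

```text
time_s: 4.52
tool_pos: [570.5, -201.3, 108.2]
orientation: [-0.513, 3.099, 0.001]
ft_force: [-0.2, -0.9, -0.5]
opening: -0.1
grasp_force: 0.0
```

```bash
python3 cf.py; python3 - <<'E'
from fit import *
p=manip.get_image("wrist"); save(p,"w4.png")
E
```

```text
t 4.5167 X 1.2 Y 0.0 z 108.2 yaw 0.32784787772613655 [-0.21515713 -0.94887279 -0.51145293]
```

View pics/w4.png

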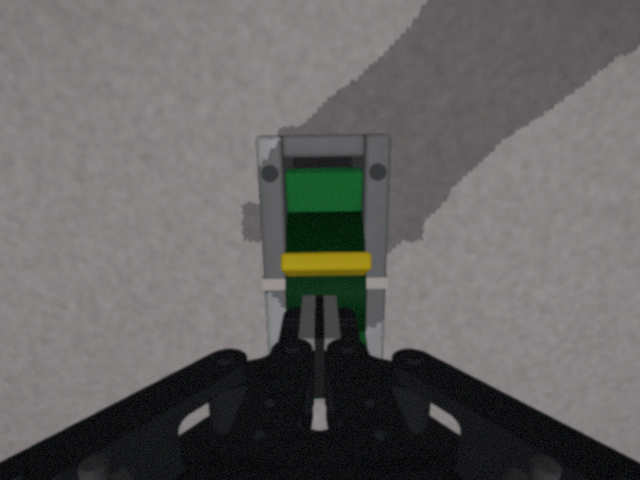

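The yellow ridge, seen at row 263, has come up to just short of the white marks. Next I lift, go behind it and push.

{"name": "jog_arm", "arguments": {"plan": [[0,0,0,1,0,-20,0],[0,0,0,1,0,-44,0],[0,0,0,1,0,-44,0],[0,0,0,27,0,-44,0],[0,0,0,53,0,-44,0],[0,0,0,53,0,-44,0],[0,0,0,53,0,-20,0],[0,0,0,53,0,2,0],[0,0,0,53,0,2,0],[0,0,0,45,0,1,0],[0,0,0,37,0,-1,0],[0,0,0,29,0,-2,0]]}}

```text
time_s: 5.57
tool_pos: [543.6, -211.1, 112.2]
orientation: [-0.511, 3.099, -0.002]
ft_force: [-2.9, -1.4, 1.8]
opening: -0.2
grasp_force: 1.5
```

{"name": "jog_arm", "arguments": {"plan": [[0,0,0,-5,0,0,0],[0,0,0,-9,0,0,0],[0,0,0,-11,0,0,0],[0,0,0,-11,0,0,0],[0,0,0,-11,0,0,0]]}}

```text
time_s: 5.98
tool_pos: [553.4, -207.3, 110.6]
orientation: [-0.512, 3.099, 0.0]
ft_force: [0.1, 1.4, -0.9]
opening: 0.2
grasp_force: 0.0
```

```bash
python3 cf.py
```

```text
t 5.9833 X -16.9 Y -0.1 z 110.6 yaw 0.3276020625944406 [ 0.07861646  1.4112903  -0.87016373]
```

{"name": "jog_arm", "arguments": {"plan": [[0,0,0,3,0,0,0],[0,0,0,3,0,-30,0],[0,0,0,3,0,-65,0],[0,0,0,-25,0,-90,0],[0,0,0,-55,0,-115,0],[0,0,0,-87,0,-140,0],[0,0,0,-87,0,-140,0],[0,0,0,-87,0,-140,0],[0,0,0,-87,0,-140,0]]}}

```text
time_s: 6.73
tool_pos: [634.5, -179.4, 249.4]
orientation: [0.512, -3.098, -0.002]
ft_force: [-0.0, 0.5, 0.4]
opening: -0.2
grasp_force: 0.0
```

```bash
cat > look.py <<'E'
from fit import *
import sys; from cf import cf
p=manip.get_image("wrist"); x=np.array([569.3,-201.7,.33])
c=proj(p,world([0,0,124],x)[0]); print(c)
im=p["image"].astype(int); mk=[]
for Y in(-26,26):
    a=proj(p,world([0,Y,72],x)[0]); w=np.zeros((480,640),np.uint8); u,v=a.astype(int); w[v-20:v+20,u-14:u+14]=im[v-20:v+20,u-14:u+14].min(2)>150
    n,l,s,ce=cv2.connectedComponentsWithStats(w); i=1+np.argmax(s[1:,4]); mk.append(at_z(p,ce[i],72)); print("mark",ce[i],s[i])
C=np.mean(mk,0); d=mk[1]-mk[0]; yaw=np.arctan2(-d[0],d[1]); print("C",C,yaw,"cam",p["position"])
x=np.array([C[0],C[1],yaw]); y=yellow(p,c,50); v,u=np.nonzero(y); print("yellow",u.min(),u.max(),v.min(),v.max(),v.mean(),y.sum())
ths=np.arange(-.3,.3,.02); I=[(lambda h:(h*y).sum()/np.maximum(h,y).sum())(hull(p,ridge(t),x)) for t in ths]
i=np.argmax(I); print("best",ths[i],np.round(I[max(0,i-3):i+4],3))
for t in(-.1,0,.1): h=hull(p,ridge(t),x); a,b=np.nonzero(h>.5); print(t,a.min(),a.max())
save(p,sys.argv[1],(int(c[0])-100,int(c[1])-90,int(c[0])+100,int(c[1])+60),4)
E
python3 look.py w5.png
```

```text
t 6.7333 X 68.9 Y -0.1 z 249.4 yaw 0.3273233317877387 [-0.0385612   0.45648303  0.37343284]
[322.35735929 142.79497216]
mark [288.48529412 140.80882353] [284 138  11   8  68]Traceback (most recent call last):
  File "look.py", line 8, in <module>
    n,l,s,ce=cv2.connectedComponentsWithStats(w); i=1+np.argmax(s[1:,4]); mk.append(at_z(p,ce[i],72)); print("mark",ce[i],s[i])
                                                      ~~~~~~~~~^^^^^^^^^
    return _wrapfunc(a, 'argmax', axis=axis, out=out, **kwds)
    return bound(*args, **kwds)
ValueError: attempt to get argmax of an empty sequence
```

The right mark is in shadow, so I'll use a relative threshold.

```bash
sed -i 's/=im\[v-20:v+20,u-14:u+14\].min(2)>150/=(lambda k:(k>(k.max()+np.median(k))\/2))(im[v-20:v+20,u-14:u+14].min(2))/' look.py; python3 look.py w5.png
```

```text
t 6.7833 X 68.2 Y 0.2 z 248.9 yaw 0.32680501473018275 [-0.56841826  0.21342685 -0.01049433]
[321.8195104  144.11747451]
mark [287.98765432 142.14814815] [283 139  12   8  81]
mark [353.74528302 141.53773585] [347 138  14   8 106]
C [ 568.69786899 -202.27650146   72.        ] 0.33684227639192044 cam [ 564.97523628 -205.51910007  392.32205443]
yellow 298 346 133 144 138.69021739130434 552
best -0.059999999999999776 [0.409 0.532 0.681 0.876 0.818 0.615 0.435]
-0.1 129 141
0 138 148
0.1 144 157
```

View pics/w5.png

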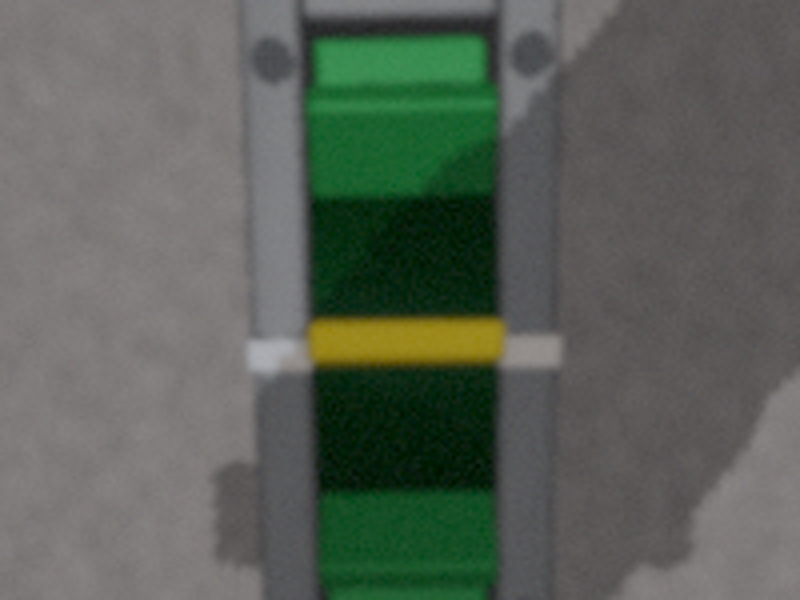

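The yellow ridge sits about 3 mm (0.05 rad) short of the marks. I'll go back and push 3 mm beyond the last stop.

{"name": "jog_arm", "arguments": {"plan": [[0,0,0,35,0,20,0],[0,0,0,70,0,40,0],[0,0,0,98,0,65,0],[0,0,0,98,0,80,0],[0,0,0,98,0,110,0],[0,0,0,98,0,140,0],[0,0,0,98,0,140,0],[0,0,0,92,0,140,0],[0,0,0,87,0,140,0],[0,0,0,84,0,140,0],[0,0,0,84,0,140,0],[0,0,0,84,0,140,0]]}}

```text
time_s: 7.83
tool_pos: [557.1, -206.7, 112.0]
orientation: [-0.512, 3.097, -0.002]
ft_force: [-0.0, -0.3, 0.9]
opening: -0.2
grasp_force: 0.0
```

{"name": "jog_arm", "arguments": {"plan": [[0,0,0,3,0,0,0],[0,0,0,3,0,-30,0],[0,0,0,3,0,-65,0],[0,0,0,-25,0,-90,0],[0,0,0,-55,0,-115,0],[0,0,0,-84,0,-140,0],[0,0,0,-84,0,-140,0],[0,0,0,-84,0,-140,0],[0,0,0,-84,0,-140,0]]}}

```text
time_s: 8.58
tool_pos: [634.6, -179.4, 249.8]
orientation: [0.512, -3.098, -0.001]
ft_force: [-0.5, 0.7, -1.6]
opening: -0.6
grasp_force: 0.0
```

```bash
python3 look.py w6.png
```

```text
t 8.5833 X 69.0 Y -0.1 z 249.8 yaw 0.3274907684265068 [-0.50508835  0.67766139 -1.58423161]
[322.54193788 142.54968934]
mark [288.7037037  140.62962963] [283 137  13   9  81]
mark [354.8  139.96] [349 136  13   9 100]
C [ 568.54571232 -202.17489318   72.        ] 0.33838236038254355 cam [ 565.61746248 -205.41379657  393.08385873]
yellow 299 347 136 147 141.5742397137746 559
best 2.7755575615628914e-16 [0.385 0.511 0.67  0.885 0.79  0.617 0.469]
-0.1 127 140
0 136 146
0.1 142 155
```

View pics/w6.png

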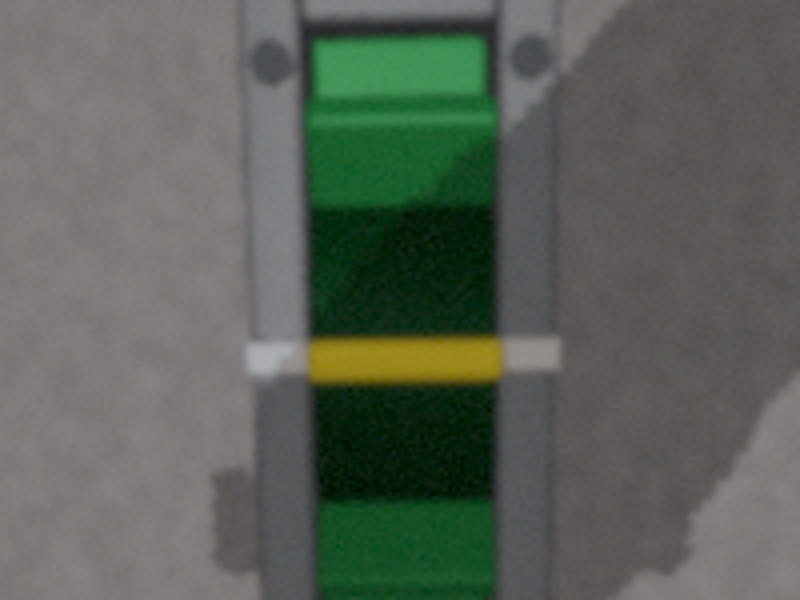

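The yellow ridge (rows 136–147) is now in line with both white marks (row 140), fitted angle about 0.00, and the arm is clear. Handing the job in.

```bash
python3 -c "
from bench import manip
print(manip.job_done())"
```

```text
the job is handed in; nothing more can be done
None
```

The green wheel's yellow ridge now stands upright in line with the white marks (fitted angle about 0 rad); the red wheel was not touched, and the job was handed in at about 8.6 s.

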